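# Press a visitor badge in the counter-top screw press

### The arm

A 6-joint arm with a two-finger parallel gripper is mounted at the origin on the work surface. World frame = base frame: x ahead of the robot, y to its left, z up, the work surface at z = 0. Lengths are in m, angles in rad, forces in N, time in s.
With the tool pointing down it reaches from about 0.25 to 0.85 m from the base axis. Payload 12.5 kg.
Tool frame: the origin (TCP) lies on the centre line of the jaws, within the pads' length; the fingertips stand 25 mm ahead of it and the grasp point (between the pads) lies 6 mm ahead of it (env.tips_ahead is the distance from the TCP to the fingertips, in m); z points along the fingers, y is the direction in which the jaws open and shut (so a half turn about z gives the same grasp; the last joint's range is limited). The gripper opens to 93 mm and grips with 3 to 60 N. Pads are 15 mm wide; open, the fingers measure 128 mm over their backs; the gripper's body (75 mm by 188 mm) begins 65 mm behind the grasp point.
Start: joints at [-1.312, 0.351, 1.652, -0, 1.139, -0.085], TCP at [0.185, -0.518, 0.244] pointing down, gripper open.
Joint ranges: [-2.75, 2.75], [-0.79, 2.1], [0.01, 2.65], [-1.57, 4.71], [0.07, 3.14], [-2.87, 2.87]. Speed limits (rad/s): [2.22, 2.22, 2.79, 3.14, 3.14, 3.14].

### API

Orientations are given as a 3x3 rotation matrix whose columns are the frame's x, y, z axes.
In Python, from plant import env, viewer gives the robot as it stands.
- The arm moves only by the tool drive_tool, never from a script. Its argument "targets" is a list of rows, each a list of 7 numbers: the turn, a rotation vector about the tool's x, y, z in rad, then the shift along the tool's x, y, z in m, then the opening, from 0 (shut) to 1 (fully open). A call has 1 to 12 rows; each row is the pose to reach, as a shift and turn from the pose commanded when the call began, along the tool's axes at that moment; what a row does not reach only later rows make up. A row lasts 1/12 s, in which the tool goes at most 41.7 mm and 7.16 degrees, less where a joint would pass 70% of its speed; a pose out of reach is approached as far as the arm can. A call with a gripper value outside its range is refused whole. The fingers move at their own pace and stop on an object; "force" is the grip in N (left out, the last holds). Time passes only in rows, so rows that repeat a pose let the fingers close. It gives the time, the measured TCP pose, the force and the opening at its end, in the units of the state.
- env.read_state(): the state, without advancing time (a new reading comes with each control period).
- viewer.snapshot(name): name is "side" or "top"; returns a dict with "img" (480x640x3 uint8, red, green, blue), "fx", "fy", "cx", "cy" (pixels), "k1" (the pictures are not rectified: a ray, as slopes to the right and down, at radius r is drawn at 1 + k1 r^2 times it, then the intrinsics apply), "xyz" and "attitude" of the camera in the world. Camera axes: x right, y down, z forward; pixel columns grow to the right and rows downward; lengths in m; the calibration is good to about 2 mm. A picture is of the moment at which its call begins. There is no depth.
- env.finish_job(): hands the job in, once; it reports no verdict.
The state is a dict: "time": time; "joint_positions": joint angles; "joint_velocities": joint speeds; "joint_torque": joint torques, N m; "position": TCP position; "tool_rot": TCP orientation; "contact_force": force on the tool from outside, world axes, zero at the start; "wrist_torque": the same for the moment, N m; "width": finger opening in m.
Only numpy, scipy, OpenCV 4.12 (cv2) and the standard library are available. Lean on these libraries where they do the work, as an engineer would, in place of code of your own. Each camera call takes 0.05 s, during which the arm holds its last target. There are 200 camera calls.

### The job

Load the badge die into the blue screw press: lay it on the bed and slide it fully home against the back stop. Wind the crank clockwise (seen from above) until the pressing plate just touches the die, then add half a turn more, no further, and let go, leaving the badge under pressure and the other things on the counter undisturbed.

Things in the scene. Friction and masses are not known exactly. Their poses are not given: they have to be found in the camera images.
- press: Blue screw press, fixed. Origin: on the screw axis at counter level; x points from the mouth (robot side) into the press. Base x -105 to +75 mm, 150 mm wide, 20 mm high. Two columns (20 mm dia) at y -59 and +59 mm; bridge 36 mm in x, 150 mm in y, 132 to 160 mm high. The 70 x 70 mm steel pressing plate hangs below it, 12 to 36 mm above the loaded die's top at the start.
- hub (a point): Crank hub, centre of its top on the screw axis, 179 mm above the counter (axes as the press). Hub 34 mm dia; arm top 178 mm high. The crank keeps its height; clockwise from above drives the plate down 20 mm a turn. Start angle and plate height vary: contact comes after about 0.6 to 1.8 turns and has to be felt. The screw is self-locking: it stays where it is left.
- bridge (a point): Centre of the bridge's top, on the screw axis, 160 mm above the counter. Feel of the crank: turning it freely takes a steady 8 to 9 N at the knob; on contact, as the plate is sprung with preload, this steps up by about 5 N within some 15 degrees, and to 7 N above free half a turn later. With the hand held still the friction relaxes and only the spring pushes back: about 0 N free, 4 to 7 N after contact.
- bed: Dark steel press bed, fixed, x -120 to +50 mm, 90 mm wide. Origin: on the screw axis, 28 mm below its flat top; axes as the press. Height varies up to 8 mm. Two aluminium guide rails, 16 mm high: inner faces at y -32 and +32 mm for x -46 to +39 mm, flaring to +-41 mm at x -72 mm. Back stop 16 mm high, face at x +31 mm. In front of x -72 mm the bed is clear.
- seat (a point): Point on the bed's top on the screw axis, where the centre of the die's underside belongs (the die against the back stop stands 1 mm past it). Axes as the bed.
- die: Loose badge die: aluminium block 60 x 60 x 30 mm, yellow and white badge on top; black straight handle 14 mm wide, 10 to 28 mm above the underside, reaching back to x -130 mm. 0.25 to 0.4 kg, centre of mass 6 mm behind the block's centre. Origin: centre of the block's underside; x points away from the handle (block goes in first). Starts flat on the counter, left or right of the press.
- knob_grip (a point): Centre of the crank's red rubber-sleeved upright knob, 20 mm dia, 42 mm tall (from 22 mm below to 20 mm above this point), which spins freely on its pin; 204 mm above the counter, on a circle of 50 mm radius about the press axis. It travels round with the crank.
- stapler: Bystander, leave alone: red and black desk stapler, 150 mm long, 52 mm high, loose; origin 40 mm behind its nose end, on the counter. It lies on the other side of the press from the die.
- pencup: Bystander, leave alone: black plastic pen cup, 76 mm dia, 100 mm high, empty; origin at its underside.
- mug: Bystander, leave alone: blue mug, 80 mm dia, 90 mm high; origin at its underside.
- tape: Bystander, leave alone: black tape dispenser with yellow roll, 130 x 55 mm, 82 mm high; origin at its underside.
- notes: Bystander, leave alone: green note block 75 x 75 x 22 mm; origin at its underside.
- stamp: Bystander, leave alone: wooden rubber stamp, 50 x 30 mm foot, 70 mm high; origin at its underside.
Not all that is in view belongs to the job. What is shaped like the bed but green or turquoise is not meant.

How it is judged:
On the way, in this order (a step that is already met when the one before it is completed fails the run):
1. the die lies fully home on the bed against the back stop, under the raised plate (horizontal distance between die and seat below 0.006 m and z of die in the frame of seat between -0.004 and 0.004 m and angle between the x axis of die and the x axis of bed, either way round below 0.08 rad and angle between die's own z axis and vertical below 0.06 rad and x of die in the frame of seat above -0.0025 m and contact force between die and bed below 25 N), for 0.2 s.
2. the plate has been wound down onto the die (horizontal distance between die and seat below 0.006 m and z of die in the frame of seat between -0.004 and 0.004 m and angle between the x axis of die and the x axis of bed, either way round below 0.08 rad and angle between die's own z axis and vertical below 0.06 rad and contact force between die and bed above 50 N), for 0.1 s.
At the end, for the whole second after the job is handed in: The die lies flat on the bed within 6 mm of its seat and 0.08 rad of the bed's direction, at rest, and the plate holds it down with 106 to 123 N, which is half a turn past contact give or take about 50 degrees (horizontal distance between die and seat below 0.006 m and z of die in the frame of seat between -0.004 and 0.004 m and angle between the x axis of die and the x axis of bed, either way round below 0.08 rad and angle between die's own z axis and vertical below 0.06 rad and contact force between die and bed between 106 and 123.5 N and linear speed of die below 0.01 m/s); the robot touches nothing.
It fails at once if the press is wound clearly too far (over about 0.75 of a turn past contact, 130 N on the die) (contact force between die and bed above 130 N).
It fails at once if a bystander (stapler, pen cup, mug, tape dispenser, note block or stamp) is shifted more than 30 mm or knocked over (distance of any of stapler, pencup, mug, tape, notes, stamp from where it was at the start of the episode above 0.03 m or angle between any of stapler, pencup, mug, tape, notes, stamp's own z axis and vertical above 0.5 rad).
It also fails if it takes over 72 s, if anything falls off the work surface, if the arm or the gripper's body presses on something with over 40 N, if the wrist force passes 120 N, or if a joint passes its speed limit or range.

## Working session

There is one attempt and no reset: what is moved stays moved. The work goes in short steps, Python scripts to look and compute and a tool call to move; the robot and the scene stay as the last step left them, time stands still between calls to the robot, and variables do not carry over. Pictures are saved under pics/ and viewed, about 8 in all and at most 12, crops included, and the job is handed in when it is done.

Besides the shell and the picture viewer there is one more tool, called after "Request:" by a JSON object that holds its "op" and its "data". drive_tool: Moves the arm, as the interface text tells. Its arguments: {"type":"object","properties":{"targets":{"type":"array","items":{"type":"array","items":{"type":"number"}}},"force":{"type":"number"}},"required":["targets"]}

```bash
ls; mkdir -p pics
python3 - <<'E'
from plant import env, viewer
import cv2, numpy as np
for n in ("side","top"):
    s=viewer.snapshot(n); cv2.imwrite(f"pics/{n}0.png",cv2.cvtColor(s["img"],cv2.COLOR_RGB2BGR))
    print(n,{k:np.round(v,4).tolist() for k,v in s.items() if k!="img"})
print(env.read_state()); print(env.tips_ahead)
E
```

```text
pics
side {'fx': 603.7991, 'fy': 603.7991, 'cx': 318.1859, 'cy': 232.2911, 'k1': -0.1329, 'xyz': [-0.1342, 1.0081, 1.239], 'attitude': [[-0.8374, -0.3742, 0.3985], [-0.5466, 0.5645, -0.6185], [0.0065, -0.7357, -0.6773]]}
top {'fx': 467.597, 'fy': 467.597, 'cx': 319.3039, 'cy': 238.6934, 'k1': -0.1197, 'xyz': [0.4426, -0.0114, 1.3872], 'attitude': [[-0.0163, -0.9967, 0.0801], [-0.9998, 0.0155, -0.0099], [0.0087, -0.0803, -0.9967]]}
{'time': 0.1, 'joint_positions': array([-1.31161087e+00,  3.51185303e-01,  1.65232826e+00, -2.99488344e-07,
        1.13910403e+00, -8.46026448e-02]), 'joint_velocities': array([0.00208526, 0.00082285, 0.00111644, 0.00065495, 0.00081839,
       0.00122845]), 'joint_torque': array([ 6.36897221e-04, -4.98027885e+01, -2.85705167e+01,  7.00352225e-02,
        2.39247089e-02, -3.89978584e-05]), 'position': array([ 0.1853336 , -0.51754516,  0.24316574]), 'tool_rot': array([[ 9.41484591e-01,  3.37055923e-01, -2.62947938e-04],
       [ 3.37056014e-01, -9.41484074e-01,  9.90635414e-04],
       [ 8.63382375e-05, -1.02129616e-03, -9.99999475e-01]]), 'contact_force': array([-0.3901467 , -0.33314388,  0.036372  ]), 'wrist_torque': array([-0.00230922,  0.02171804,  0.04916715]), 'width': 0.09321393883663645}
0.025
```

View pics/top0.png

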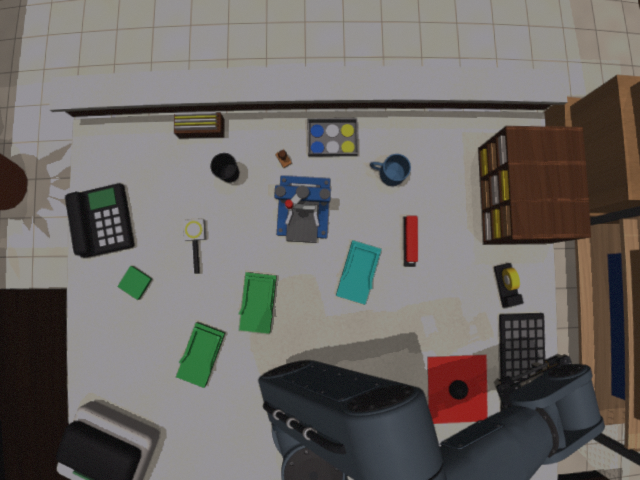

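View pics/side0.png

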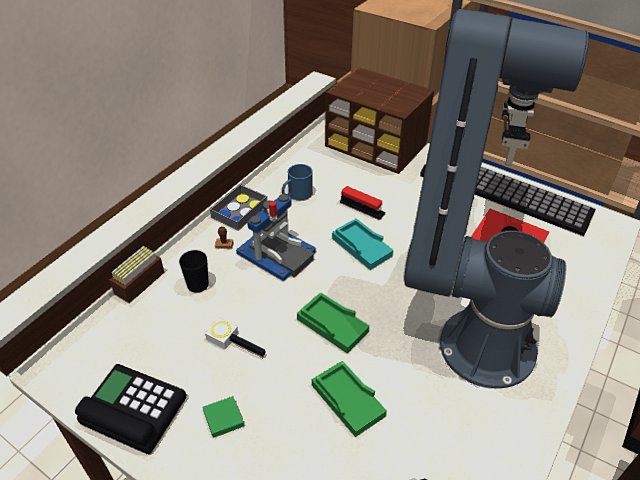

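The top view shows the blue press at (304,208), with its dark bed at (302,224) and the red knob at (289,203). The die (white with a yellow ring) is at (194,230), its handle running to (197,272).

Bed-like candidates are green (258,302), green (201,354), turquoise (358,272) and dark steel (302,224). Only the dark steel one is in the blue press, so that is the one meant. I'll confirm it in an enlarged crop.

```bash
cat > h.py <<'E'
from plant import env, viewer
import cv2, numpy as np
def rays(s,px):
    K=np.array([[s["fx"],0,s["cx"]],[0,s["fy"],s["cy"]],[0,0,1.]])
    u=cv2.undistortPoints(np.array(px,float).reshape(-1,1,2),K,np.array([s["k1"],0,0,0,0.])).reshape(-1,2)
    return np.c_[u,np.ones(len(u))]@np.array(s["attitude"]).T
def plane(s,px,z):
    d=rays(s,px); o=np.array(s["xyz"]); return o+d*((z-o[2])/d[:,2])[:,None]
def tri(s1,p1,s2,p2):
    a,b=rays(s1,[p1])[0],rays(s2,[p2])[0]; o1,o2=map(np.array,(s1["xyz"],s2["xyz"]))
    t=np.linalg.lstsq(np.c_[a,-b],o2-o1,rcond=None)[0]
    return (o1+a*t[0]+o2+b*t[1])/2, np.linalg.norm(o1+a*t[0]-o2-b*t[1])
def blob(s,f,box):
    x0,y0,x1,y1=box; im=s["img"][y0:y1,x0:x1].astype(int); m=f(im[...,0],im[...,1],im[...,2])
    v,u=np.nonzero(m); return np.c_[u+x0,v+y0]
def crop(s,box,k,name):
    x0,y0,x1,y1=box; cv2.imwrite(name,cv2.resize(cv2.cvtColor(s["img"][y0:y1,x0:x1],cv2.COLOR_RGB2BGR),None,fx=k,fy=k,interpolation=cv2.INTER_CUBIC))
E
python3 - <<'E'
from h import *
s=viewer.snapshot("top"); q=viewer.snapshot("side")
crop(s,(175,160,355,290),4.4,"pics/c1.png")
crop(q,(200,180,330,370),3.1,"pics/c2.png")
red=lambda r,g,b:(r>130)&(g<70)&(b<70)
a=blob(s,red,(270,180,330,220)); b=blob(q,red,(255,190,290,230))
print(len(a),a.mean(0),len(b),b.mean(0)); print("knob",tri(s,a.mean(0),q,b.mean(0)), plane(s,[a.mean(0)],.224))
w=blob(s,lambda r,g,b:(r>150),(183,218,207,242)); 
y=blob(s,lambda r,g,b:(r>120)&(b<0.7*r),(175,210,215,245)); print("yellow",y.mean(0),plane(s,[y.mean(0)],.03))
h=blob(s,lambda r,g,b:(r<60)&(g<60)&(b<60),(185,236,210,280)); r=cv2.minAreaRect(h.astype(np.float32)); print(r)
P=plane(s,h,.028)[:,:2]; vx,vy,x0,y0=cv2.fitLine(P.astype(np.float32),cv2.DIST_L2,0,.01,.01).ravel()
print("handle dir",np.arctan2(vy,vx),x0,y0,P.min(0),P.max(0))
B=blob(s,lambda r,g,b:(b>90)&(r<60)&(b>1.5*g),(265,165,340,250)); print("blue",B.min(0),B.max(0))
E
```

```text
32 [288.53125 202.6875 ] 31 [271.83870968 203.41935484]
knob (array([0.62781321, 0.05263862, 0.22149033]), np.float64(0.0014793567060696828)) [[0.62806027 0.05287839 0.224     ]]
yellow [193.27 229.15] [[0.58556278 0.34465128 0.03      ]]
((195.67398071289062, 256.0224914550781), (32.199378967285156, 4.8505473136901855), 86.05481719970703)
handle dir 0.06384675 0.5065566 0.3375009 [0.45985537 0.32772153] [0.55373421 0.34577049]
blue [275 176] [329 237]
```

View pics/c1.png

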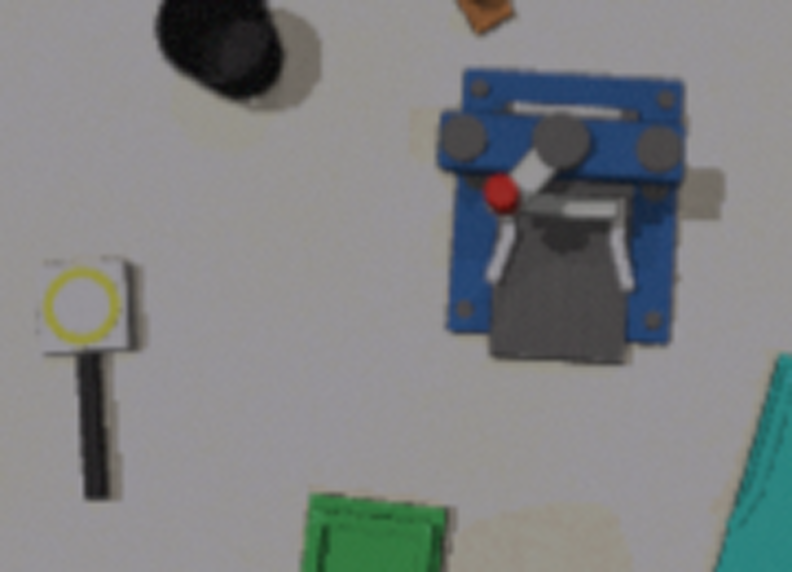

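View pics/c2.png

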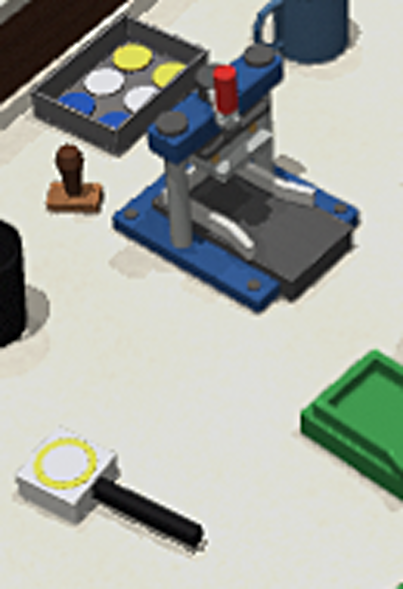

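The dark steel bed inside the blue press is confirmed. In the top crop its front corners are at (491,354) and (626,362), and the base corners are clear. The die is plain: block at (82,305), handle to (97,495).

Run:
```python
from h import *
s=viewer.snapshot("top"); q=viewer.snapshot("side")
T=lambda p:(np.array(p)/4.4-.5+.5/4.4+[175,160]); S=lambda p:(np.array(p)/3.1-.5+.5/3.1+[200,180])
names=["baseFL","baseFR","baseRL","baseRR"]
B=plane(s,[T(p) for p in [(449,331),(670,343),(465,70),(684,82)]],.02)[:,:2]; print(B.round(4))
Pm=np.array([[-.105,.075],[-.105,-.075],[.075,.075],[.075,-.075]])
H,_=cv2.estimateAffinePartial2D(Pm,B); print("base fit: scale",np.hypot(H[0,0],H[1,0]),"yaw",np.arctan2(H[1,0],H[0,0]),"org",H[:,2])
Bs=plane(q,[S(p) for p in [(262,305),(353,212),(118,215)]],.02); print("side baseFL,FR,RL",Bs.round(4)[:,:2])
hub=plane(s,[T((561,140))],.179); print("hub",hub)
print("bedL",tri(s,T((491,354)),q,S((293,285)))); print("bedR",tri(s,T((626,362)),q,S((354,236))))
D=plane(s,[T(p) for p in [(45,262),(127,258),(133,349),(46,352)]],.03)[:,:2]; print(D,D.mean(0))
print("handle end",plane(s,[T((97,497)),T((89,356))],.028))
Ds=plane(q,[S(p) for p in [(17,478),(62,432),(118,464),(76,510)]],.03); print("side die",Ds,Ds.mean(0))
print("side handle end",plane(q,[S((200,535))],.028))
```

```text
[[ 0.5658  0.1   ]
 [ 0.5555 -0.0473]
 [ 0.7427  0.0879]
 [ 0.7321 -0.0599]]Traceback (most recent call last):
  File "<stdin>", line 7, in <module>
cv2.error: OpenCV(4.12.0) /io/opencv/modules/calib3d/src/ptsetreg.cpp:1108: error: (-215:Assertion failed) count >= 0 && to.checkVector(2) == count in function 'estimateAffinePartial2D'
```

Run:
```python
from h import *
s=viewer.snapshot("top"); q=viewer.snapshot("side")
T=lambda p:(np.array(p)/4.4-.5+.5/4.4+[175,160]); S=lambda p:(np.array(p)/3.1-.5+.5/3.1+[200,180])
B=plane(s,[T(p) for p in [(449,331),(670,343),(465,70),(684,82)]],.02)[:,:2].copy()
Pm=np.array([[-.105,.075],[-.105,-.075],[.075,.075],[.075,-.075]])
H,_=cv2.estimateAffinePartial2D(Pm,B,ransacReprojThreshold=1.); print("base fit: scale",np.hypot(H[0,0],H[1,0]),"yaw",np.arctan2(H[1,0],H[0,0]),"org",H[:,2])
Bs=plane(q,[S(p) for p in [(262,305),(353,212),(118,215)]],.02); print("side baseFL,FR,RL",Bs.round(4)[:,:2])
hub=plane(s,[T((561,140))],.179); print("hub",hub)
print("bedL",tri(s,T((491,354)),q,S((293,285)))); print("bedR",tri(s,T((626,362)),q,S((354,236))))
D=plane(s,[T(p) for p in [(45,262),(127,258),(133,349),(46,352)]],.03)[:,:2]; print(D,D.mean(0))
print("handle end",plane(s,[T((97,497)),T((89,356))],.028))
Ds=plane(q,[S(p) for p in [(17,478),(62,432),(118,464),(76,510)]],.03); print("side die",Ds,Ds.mean(0))
print("side handle end",plane(q,[S((200,535))],.028))
```

```text
base fit: scale 0.9851587066547014 yaw -0.07015365806834901 org [0.6637524  0.01913273]
side baseFL,FR,RL [[ 0.5594  0.1026]
 [ 0.5574 -0.0412]
 [ 0.7382  0.0836]]
hub [[0.66444818 0.01953677 0.179     ]]
bedL (array([0.54867987, 0.0713077 , 0.02480207]), np.float64(0.0020820725489805007))
bedR (array([ 0.54254688, -0.01834384,  0.01562951]), np.float64(0.0022705994569137385))
[[0.61556514 0.37010495]
 [0.6172543  0.31445429]
 [0.55621025 0.3101049 ]
 [0.55511836 0.36891782]] [0.58603701 0.34089549]
handle end [[0.45824497 0.33465265 0.028     ]
 [0.55215703 0.34029243 0.028     ]]
side die [[0.60797725 0.3767298  0.03      ]
 [0.60831844 0.31916809 0.03      ]
 [0.54871748 0.31953412 0.03      ]
 [0.54762223 0.37480489 0.03      ]] [0.57815885 0.34755923 0.03      ]
side handle end [[0.45161567 0.33808193 0.028     ]]
```

```bash
cat >> h.py <<'E'
def go(x,y,z,yaw,cmd=None):
    st=env.read_state(); R=np.array(st["tool_rot"]); p=np.array(st["position"])
    c,s_=np.cos(yaw),np.sin(yaw); G=np.array([[c,s_,0],[s_,-c,0],[0,0,-1]])
    rv=cv2.Rodrigues(R.T@G)[0].ravel(); d=R.T@(np.array([x,y,z])-p)
    print("t",st["time"],"row",np.round(rv,4).tolist(),np.round(d,4).tolist(),"F",np.round(st["contact_force"],1),"w",round(st["width"],4))
E
python3 -c "
from h import *
go(.524,.341,.26,.055);go(.524,.341,.028,.055)"
```

```text
t 0.4 row [-0.0002, 0.0, 0.2888] [0.6083, -0.6943, -0.0163] F [-0.3 -0.  -0.7] w 0.0931
t 0.4 row [-0.0002, 0.0, 0.2888] [0.6083, -0.6943, 0.2157] F [-0.3 -0.  -0.7] w 0.0931
```

Request:
{"op": "drive_tool", "data": {"targets": [[0,0,0.289,0.608,-0.694,-0.016,1],[0,0,0.289,0.608,-0.694,-0.016,1],[0,0,0.289,0.608,-0.694,-0.016,1],[0,0,0.289,0.608,-0.694,-0.016,1],[0,0,0.289,0.608,-0.694,-0.016,1],[0,0,0.289,0.608,-0.694,-0.016,1],[0,0,0.289,0.608,-0.694,-0.016,1],[0,0,0.289,0.608,-0.694,-0.016,1],[0,0,0.289,0.608,-0.694,-0.016,1],[0,0,0.289,0.608,-0.694,-0.016,1],[0,0,0.289,0.608,-0.694,-0.016,1],[0,0,0.289,0.608,-0.694,-0.016,1]], "force": 60}}

```text
time: 1.4
position: [0.3691, -0.0507, 0.2527]
tool_rot: [[0.999, 0.055, 0.001], [0.055, -0.999, -0.0], [0.001, 0.0, -1.0]]
contact_force: [0.4, -0.7, -0.1]
width: 0.0929
```

```bash
python3 -c "
from h import *
go(.524,.341,.26,.055)"
```

```text
t 1.4 row [0.0004, -0.001, -0.0004] [0.1761, -0.3827, -0.0072] F [ 0.4 -0.7 -0.1] w 0.0929
```

Request:
{"op": "drive_tool", "data": {"targets": [[0,0,0,0.176,-0.383,0.03,0.6],[0,0,0,0.176,-0.383,0.03,0.6],[0,0,0,0.176,-0.383,0.03,0.6],[0,0,0,0.176,-0.383,0.03,0.6],[0,0,0,0.176,-0.383,0.03,0.6],[0,0,0,0.176,-0.383,0.03,0.6],[0,0,0,0.176,-0.383,0.03,0.6],[0,0,0,0.176,-0.383,0.03,0.6],[0,0,0,0.176,-0.383,0.13,0.6],[0,0,0,0.176,-0.383,0.13,0.6],[0,0,0,0.176,-0.383,0.13,0.6],[0,0,0,0.176,-0.383,0.13,0.6]]}}

```text
time: 2.4
position: [0.5225, 0.3412, 0.1174]
tool_rot: [[0.998, 0.056, -0.004], [0.056, -0.998, -0.002], [-0.004, 0.002, -1.0]]
contact_force: [-1.0, -1.3, -0.6]
width: 0.0558
```

```bash
python3 -c "
from h import *
q=viewer.snapshot('side'); s=viewer.snapshot('top')
a=q['img'][230:400,150:330]; b=s['img'][200:300,150:250]
cv2.imwrite('pics/c3.png',cv2.cvtColor(np.hstack([cv2.resize(a,(400,378),interpolation=2),cv2.resize(b,(378,378),interpolation=2)]),cv2.COLOR_RGB2BGR))
go(.524,.341,.028,.055)"
```

```text
t 2.5 row [0.0018, 0.0039, 0.0013] [0.0018, -0.0011, 0.0915] F [-0.1 -0.3  0.3] w 0.0557
```

View pics/c3.png

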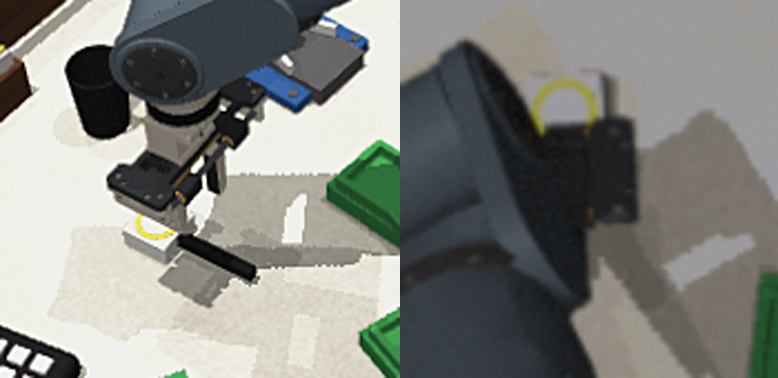

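The crop shows the fingers straddling the handle line just behind the block: side half, block at (150,237), handle to (250,273). I descend and grip.

Request:
{"op": "drive_tool", "data": {"targets": [[0,0.003,0,-0.002,-0.001,0.04,0.6],[0,0.003,0,-0.002,-0.001,0.07,0.6],[0,0.003,0,-0.002,-0.001,0.09,0.6],[0,0.003,0,-0.002,-0.001,0.09,0],[0,0.003,0,-0.002,-0.001,0.09,0],[0,0.003,0,-0.002,-0.001,0.09,0],[0,0.003,0,-0.002,-0.001,0.09,0],[0,0.003,0,-0.002,-0.001,0.09,0],[0,0.003,0,-0.002,-0.001,0.09,0],[0,0.003,0,-0.002,-0.001,0.09,0]]}}

```text
time: 3.33
position: [0.5218, 0.3404, 0.033]
tool_rot: [[0.998, 0.055, 0.004], [0.055, -0.998, 0.001], [0.004, -0.0, -1.0]]
contact_force: [-0.2, -0.7, 1.4]
width: 0.0138
```

```bash
python3 -c "
from h import *
go(.524,.341,.128,.055)"
```

```text
t 3.3333 row [-0.0004, -0.0038, -0.0001] [0.0026, -0.0005, -0.095] F [-0.2 -0.7  1.4] w 0.0138
```

Request:
{"op": "drive_tool", "data": {"targets": [[0,-0.004,0,0.003,0,-0.03,0],[0,-0.004,0,0.003,0,-0.06,0],[0,-0.004,0,0.003,0,-0.09,0],[0,-0.004,0,0.003,0,-0.11,0],[0,-0.004,0,0.003,0,-0.12,0],[0,-0.004,0,0.003,0,-0.12,0],[0,-0.004,0,0.003,0,-0.12,0]]}}

```text
time: 3.92
position: [0.5238, 0.3401, 0.1514]
tool_rot: [[0.998, 0.055, -0.002], [0.055, -0.999, -0.001], [-0.002, 0.0, -1.0]]
contact_force: [0.2, -0.6, -3.3]
width: 0.0139
```

```bash
python3 -c "
from h import *
q=viewer.snapshot('side')
crop(q,(130,200,330,350),3,'pics/c4.png')
go(.506,.031,.15,-.07)"
```

```text
t 3.9667 row [0.0012, 0.0031, 0.1247] [-0.0343, 0.3076, 0.0011] F [-0.2  0.3 -2.3] w 0.0137
```

View pics/c4.png

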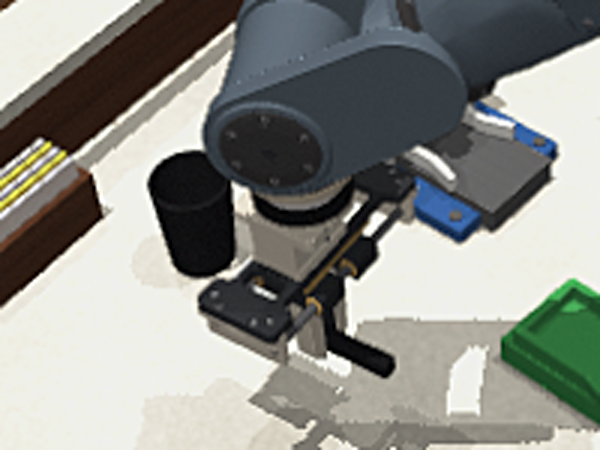

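The die is lifted: the handle shows at (360,355) and the block is hidden behind the gripper. Carrying it to the press mouth.

Request:
{"op": "drive_tool", "data": {"targets": [[0,0.002,0.03,-0.008,0.03,0,0],[0,0.002,0.06,-0.014,0.07,0,0],[0,0.002,0.09,-0.02,0.11,0,0],[0,0.002,0.125,-0.025,0.15,0,0],[0,0.002,0.125,-0.03,0.19,0,0],[0,0.002,0.125,-0.034,0.23,0,0],[0,0.002,0.125,-0.034,0.265,0,0],[0,0.002,0.125,-0.034,0.29,0,0],[0,0.002,0.125,-0.034,0.305,0.01,0],[0,0.002,0.125,-0.034,0.308,0.03,0],[0,0.002,0.125,-0.034,0.308,0.04,0],[0,0.002,0.125,-0.034,0.308,0.04,0]]}}

```text
time: 4.97
position: [0.5051, 0.031, 0.1093]
tool_rot: [[0.997, -0.071, -0.005], [-0.071, -0.998, 0.0], [-0.005, 0.0, -1.0]]
contact_force: [-0.5, -0.0, -2.4]
width: 0.0136
```

Run:
```python
from h import *
s=viewer.snapshot('top');q=viewer.snapshot('side')
a=q['img'][190:330,210:400]; b=s['img'][160:310,240:390]
cv2.imwrite('pics/c5.png',cv2.cvtColor(np.hstack([cv2.resize(a,(407,300),interpolation=2),cv2.resize(b,(380,380),interpolation=2)[:300]]),cv2.COLOR_RGB2BGR))
go(.506,.031,.075,-.07)
```

```text
t 5.0667 row [0.0, 0.0009, 0.0004] [-0.0006, 0.0005, 0.0368] F [-0.2  0.2 -1.7] w 0.0135
```

View pics/c5.png

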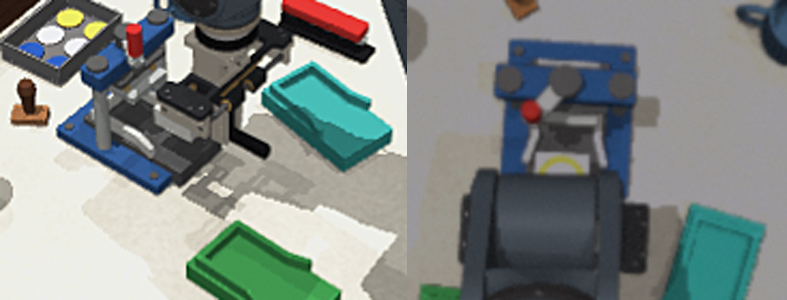

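Run:
```python
from h import *
s=viewer.snapshot('top')
k=380/150
c=lambda x,y:((x-407)/k+240,y/k+160)
P=plane(s,[c(535,153),c(592,155)],.106); print(P,P.mean(0))
g=np.array([.5051,.031]); u=np.array([.9975,-.07]); print("expected front mid",g+u*.09)
```

```text
[[ 0.59743789  0.05439042  0.106     ]
 [ 0.59427867 -0.00762303  0.106     ]] [0.59585828 0.02338369 0.106     ]
expected front mid [0.594875 0.0247  ]
```

Request:
{"op": "drive_tool", "data": {"targets": [[0,0,0,0.005,0,0.015,0],[0,0,0,0.006,0,0.027,0],[0,0,0,0.006,0,0.031,0],[0,0,0,0.006,0,0.034,0],[0,0,0,0.006,0,0.036,0],[0,0,0,0.006,0,0.036,0]]}}

```text
time: 5.62
position: [0.513, 0.0306, 0.0763]
tool_rot: [[0.998, -0.07, 0.001], [-0.07, -0.998, -0.0], [0.001, -0.0, -1.0]]
contact_force: [0.6, -0.1, -3.2]
width: 0.0134
```

Request:
{"op": "drive_tool", "data": {"targets": [[0,0,0,0,0,0.001,0],[0,0,0,0,0,0.002,0],[0,0,0,0,0,0.003,0],[0,0,0,0,0,0.003,0]]}}

```text
time: 5.95
position: [0.513, 0.0305, 0.0733]
tool_rot: [[0.998, -0.07, 0.001], [-0.07, -0.998, -0.0], [0.001, -0.0, -1.0]]
contact_force: [-0.3, -0.3, -2.7]
width: 0.0132
```

Request:
{"op": "drive_tool", "data": {"targets": [[0,0,0,0,0,0.001,0],[0,0,0,0,0,0.002,0],[0,0,0,0,0,0.003,0],[0,0,0,0,0,0.003,0]]}}

```text
time: 6.28
position: [0.513, 0.0305, 0.0702]
tool_rot: [[0.998, -0.07, 0.001], [-0.07, -0.998, -0.0], [0.001, 0.0, -1.0]]
contact_force: [-0.1, -0.0, -2.8]
width: 0.0137
```

Request:
{"op": "drive_tool", "data": {"targets": [[0,0,0,0,0,0.001,0],[0,0,0,0,0,0.002,0],[0,0,0,0,0,0.002,0]]}}

```text
time: 6.53
position: [0.513, 0.0306, 0.0682]
tool_rot: [[0.998, -0.07, 0.001], [-0.07, -0.998, -0.0], [0.001, -0.0, -1.0]]
contact_force: [-0.3, 0.4, -2.4]
width: 0.0135
```

Request:
{"op": "drive_tool", "data": {"targets": [[0,0,0,0,0,0.001,0],[0,0,0,0,0,0.002,0],[0,0,0,0,0,0.002,0]]}}

```text
time: 6.78
position: [0.513, 0.0305, 0.0662]
tool_rot: [[0.998, -0.07, 0.001], [-0.07, -0.998, -0.0], [0.001, 0.0, -1.0]]
contact_force: [-0.4, -0.4, -2.1]
width: 0.0134
```

Request:
{"op": "drive_tool", "data": {"targets": [[0,0,0,0,0,0.001,0],[0,0,0,0,0,0.002,0],[0,0,0,0,0,0.002,0]]}}

```text
time: 7.03
position: [0.513, 0.0305, 0.0642]
tool_rot: [[0.998, -0.07, 0.001], [-0.07, -0.998, -0.0], [0.001, -0.0, -1.0]]
contact_force: [-0.9, 0.7, -2.1]
width: 0.0137
```

Request:
{"op": "drive_tool", "data": {"targets": [[0,0,0,0,0,0.001,0],[0,0,0,0,0,0.001,0]]}}

```text
time: 7.2
position: [0.5131, 0.0305, 0.0635]
tool_rot: [[0.998, -0.07, 0.001], [-0.07, -0.998, -0.0], [0.001, -0.0, -1.0]]
contact_force: [-0.9, 0.1, -0.0]
width: 0.0133
```

Request:
{"op": "drive_tool", "data": {"targets": [[0,0,0,0,0,0.001,0],[0,0,0,0,0,0.001,0]]}}

```text
time: 7.37
position: [0.5131, 0.0306, 0.0631]
tool_rot: [[0.998, -0.07, 0.001], [-0.07, -0.998, -0.0], [0.001, 0.0, -1.0]]
contact_force: [-6.8, -0.1, 12.4]
width: 0.0136
```

Request:
{"op": "drive_tool", "data": {"targets": [[0,0,0,0,0,0.001,0],[0,0,0,0,0,0.001,0]]}}

```text
time: 7.53
position: [0.513, 0.0306, 0.0625]
tool_rot: [[0.998, -0.07, 0.001], [-0.07, -0.998, -0.0], [0.001, 0.0, -1.0]]
contact_force: [-9.7, 1.3, 19.0]
width: 0.0134
```

```bash
python3 -c "
from h import *
s=env.read_state();print(s['contact_force'],s['wrist_torque'])"
```

```text
[-9.7216798   1.27434368 18.95407199] [-0.00462262  1.2150426   0.0238875 ]
```

Request:
{"op": "drive_tool", "data": {"targets": [[0,0,0,0,0,-0.002,0.35],[0,0,0,0,0,-0.002,0.35],[0,0,0,0,0,-0.002,0.35],[0,0,0,-0.02,0,-0.001,0.35],[0,0,0,-0.04,0,-0.001,0.35],[0,0,0,-0.04,0,-0.001,0.35],[0,0,0,-0.04,0,-0.001,0.35]]}}

```text
time: 8.12
position: [0.4731, 0.0334, 0.0623]
tool_rot: [[0.998, -0.07, 0.001], [-0.07, -0.998, -0.0], [0.001, 0.0, -1.0]]
contact_force: [0.5, -0.3, 0.2]
width: 0.0322
```

Run:
```python
from h import *
s=viewer.snapshot('top');q=viewer.snapshot('side')
a=q['img'][190:330,210:400]; b=s['img'][160:310,240:390]
cv2.imwrite('pics/c6.png',cv2.cvtColor(np.hstack([cv2.resize(a,(407,300),interpolation=2),cv2.resize(b,(380,380),interpolation=2)[:300]]),cv2.COLOR_RGB2BGR))
go(.474,.0335,.0605,-.07)
```

```text
t 8.2167 row [-0.0, -0.0022, -0.0002] [-0.0002, -0.0002, 0.002] F [ 0.5 -0.6  0.5] w 0.0327
```

View pics/c6.png

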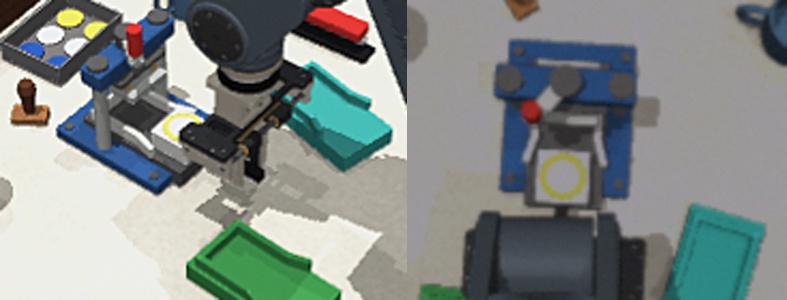

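The die lies flat on the bed at the mouth, ring centre at (562,176) in the right half and well between the rails. Measuring it against the press.

Run:
```python
from h import *
s=viewer.snapshot('top')
y=blob(s,lambda r,g,b:(r>110)&(b<0.75*r)&(g>.75*r),(285,212,320,245)); m=(y.min(0)+y.max(0))/2
print(len(y),m); P=plane(s,[m],.0605)[0]; print("die",P)
u=np.array([np.cos(.07),-np.sin(.07)]); v=np.array([np.sin(.07),np.cos(.07)])
d=P[:2]-[.664,.0193]; print("in press frame(top cam)",d@u,d@v)
```

```text
133 [301. 229.]
die [0.57777154 0.02713162 0.0605    ]
in press frame(top cam) -0.08656505406014184 0.0017813768786632176
```

Request:
{"op": "drive_tool", "data": {"targets": [[0,0,0,0,0,0.001,0],[0,0,0,0,0,0.001,0],[0,0,0,0,0,0.001,0],[0,0,0,0,0,0.001,0],[0,0,0,0.003,0.001,0.001,0],[0,0,0,0.008,0.001,0.001,0],[0,0,0,0.014,0.001,0.001,0],[0,0,0,0.02,0.001,0.001,0],[0,0,0,0.025,0.001,0.001,0],[0,0,0,0.025,0.001,0.001,0]], "force": 12}}

```text
time: 9.1
position: [0.4994, 0.0305, 0.0614]
tool_rot: [[0.998, -0.07, 0.002], [-0.07, -0.998, -0.0], [0.002, -0.0, -1.0]]
contact_force: [0.3, -0.7, -1.0]
width: 0.0142
```

Request:
{"op": "drive_tool", "data": {"targets": [[0,0,0,0.005,0,0,0],[0,0,0,0.01,0,0,0],[0,0,0,0.015,0,0,0],[0,0,0,0.018,0,0,0]]}}

```text
time: 9.43
position: [0.5168, 0.0293, 0.0614]
tool_rot: [[0.998, -0.07, 0.001], [-0.07, -0.998, -0.0], [0.001, -0.0, -1.0]]
contact_force: [-0.5, -0.3, -0.0]
width: 0.0141
```

Request:
{"op": "drive_tool", "data": {"targets": [[0,0,0,0.005,0,0,0],[0,0,0,0.01,0,0,0],[0,0,0,0.015,0,0,0],[0,0,0,0.018,0,0,0]]}}

```text
time: 9.77
position: [0.5347, 0.028, 0.0614]
tool_rot: [[0.998, -0.07, 0.001], [-0.07, -0.998, -0.0], [0.001, -0.0, -1.0]]
contact_force: [-0.4, -0.0, -0.6]
width: 0.0138
```

Request:
{"op": "drive_tool", "data": {"targets": [[0,0,0,0.005,0,0,0],[0,0,0,0.01,0,0,0],[0,0,0,0.015,0,0,0],[0,0,0,0.018,0,0,0]]}}

```text
time: 10.1
position: [0.5526, 0.0268, 0.0614]
tool_rot: [[0.998, -0.07, 0.001], [-0.07, -0.998, -0.0], [0.001, -0.0, -1.0]]
contact_force: [-1.3, -0.0, 0.0]
width: 0.0141
```

Request:
{"op": "drive_tool", "data": {"targets": [[0,0,0,0.002,0,0,0],[0,0,0,0.004,0,0,0],[0,0,0,0.004,0,0,0]]}}

```text
time: 10.35
position: [0.5563, 0.0265, 0.0614]
tool_rot: [[0.998, -0.07, 0.001], [-0.07, -0.998, -0.0], [0.001, -0.0, -1.0]]
contact_force: [0.4, 0.4, -1.9]
width: 0.014
```

Request:
{"op": "drive_tool", "data": {"targets": [[0,0,0,0.002,0,0,0],[0,0,0,0.003,0,0,0],[0,0,0,0.003,0,0,0]]}}

```text
time: 10.6
position: [0.5591, 0.0263, 0.0614]
tool_rot: [[0.998, -0.07, 0.001], [-0.07, -0.998, -0.0], [0.001, 0.0, -1.0]]
contact_force: [-0.7, -0.7, -1.9]
width: 0.0142
```

Request:
{"op": "drive_tool", "data": {"targets": [[0,0,0,0.001,0,0,0],[0,0,0,0.002,0,0,0],[0,0,0,0.002,0,0,0]]}}

```text
time: 10.85
position: [0.561, 0.0262, 0.0614]
tool_rot: [[0.998, -0.07, 0.001], [-0.07, -0.998, -0.0], [0.001, -0.0, -1.0]]
contact_force: [0.6, 0.4, -1.6]
width: 0.014
```

Request:
{"op": "drive_tool", "data": {"targets": [[0,0,0,0.001,0,0,0],[0,0,0,0.002,0,0,0],[0,0,0,0.002,0,0,0]]}}

```text
time: 11.1
position: [0.5625, 0.0261, 0.0612]
tool_rot: [[0.998, -0.07, -0.0], [-0.07, -0.998, 0.0], [-0.0, -0.0, -1.0]]
contact_force: [-4.0, 1.0, 1.3]
width: 0.014
```

Request:
{"op": "drive_tool", "data": {"targets": [[0,0,0,0.001,0,0,0],[0,0,0,0.002,0,0,0],[0,0,0,0.002,0,0,0]]}}

```text
time: 11.35
position: [0.5629, 0.0261, 0.061]
tool_rot: [[0.998, -0.07, -0.004], [-0.07, -0.998, 0.0], [-0.004, -0.0, -1.0]]
contact_force: [-10.9, 1.9, 6.3]
width: 0.0139
```

Request:
{"op": "drive_tool", "data": {"targets": [[0,0,0,0,0,0,0.3],[0,0,0,0,0,0,0.3],[0,0,0,0,0,0,0.3],[0,0,0,0,0,0,0.3],[0,0,0,-0.01,0,-0.03,0.3],[0,0,0,-0.03,0,-0.06,0.3],[0,0,0,-0.06,0,-0.1,0.5],[0,0,0,-0.06,0,-0.14,0.5],[0,0,0,-0.06,0,-0.18,0.5],[0,0,0,-0.06,0,-0.2,0.5],[0,0,0,-0.06,0,-0.2,0.5]]}}

```text
time: 12.27
position: [0.5069, 0.0301, 0.2669]
tool_rot: [[0.997, -0.07, 0.011], [-0.07, -0.998, -0.0], [0.011, -0.0, -1.0]]
contact_force: [-0.2, 0.5, 0.3]
width: 0.0465
```

Run:
```python
from h import *
s=viewer.snapshot('top');q=viewer.snapshot('side')
a=q['img'][190:330,210:400]; b=s['img'][160:310,240:390]
cv2.imwrite('pics/c7.png',cv2.cvtColor(np.hstack([cv2.resize(a,(407,300),interpolation=2),cv2.resize(b,(380,380),interpolation=2)[:300]]),cv2.COLOR_RGB2BGR))
red=lambda r,g,b:(r>130)&(g<70)&(b<70)
a=blob(s,red,(270,180,330,220)); b=blob(q,red,(255,190,290,230))
print("knob",tri(s,a.mean(0),q,b.mean(0)), plane(s,[a.mean(0)],.224),plane(q,[b.mean(0)],.204))
go(.627,.053,.25,-.07)
```

```text
knob (array([0.62762388, 0.05309251, 0.22110729]), np.float64(0.0013388060067902796)) [[0.62774908 0.05327429 0.224     ]] [[0.63976603 0.03680387 0.204     ]]
t 12.3667 row [-0.0001, -0.003, -0.0002] [0.12, -0.0314, 0.0123] F [-0.  -0.  -0.2] w 0.0463
```

View pics/c7.png

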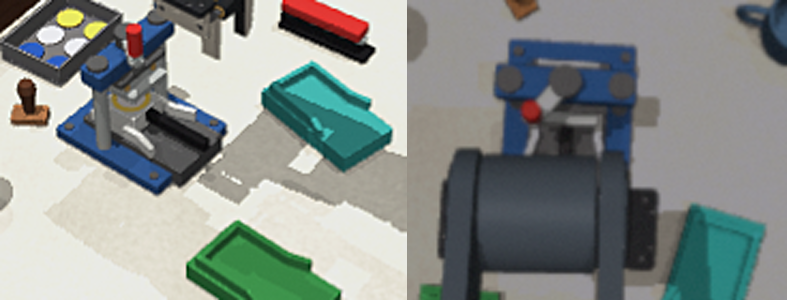

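The die is under the raised plate with its handle straight out of the mouth (left half, (180,128)), and the knob is unmoved at right-half (532,111). Now gripping the knob.

Request:
{"op": "drive_tool", "data": {"targets": [[0,-0.003,0,0.035,-0.01,0,0.5],[0,-0.003,0,0.07,-0.02,0,0.5],[0,-0.003,0,0.1,-0.028,0,0.5],[0,-0.003,0,0.12,-0.032,0,0.5],[0,-0.003,0,0.12,-0.032,0,0.5],[0,-0.003,0,0.12,-0.032,0.02,0.5],[0,-0.003,0,0.12,-0.032,0.04,0.5],[0,-0.003,0,0.12,-0.032,0.05,0.5],[0,-0.003,0,0.12,-0.032,0.05,0.5]]}}

```text
time: 13.12
position: [0.6251, 0.0535, 0.208]
tool_rot: [[0.998, -0.07, -0.008], [-0.07, -0.998, 0.0], [-0.008, 0.0, -1.0]]
contact_force: [-0.5, -0.5, -0.2]
width: 0.0463
```

Request:
{"op": "drive_tool", "data": {"targets": [[0,0,0,0,0,0,0],[0,0,0,0,0,0,0],[0,0,0,0,0,0,0],[0,0,0,0,0,0,0],[0,0,0,0,0,0,0]], "force": 50}}

```text
time: 13.53
position: [0.6272, 0.0528, 0.2123]
tool_rot: [[0.998, -0.07, -0.001], [-0.07, -0.998, -0.001], [-0.0, 0.001, -1.0]]
contact_force: [-1.3, -1.1, 2.0]
width: 0.0192
```

Run:
```python
from h import *
go(.627,.053,.212,-.07); print(env.read_state()['tool_rot'].round(4))
```

```text
t 13.5333 row [0.0015, 0.0004, -0.0001] [-0.0002, -0.0002, 0.0003] F [-1.3 -1.1  2. ] w 0.0192
[[ 9.975e-01 -7.010e-02 -5.000e-04]
 [-7.010e-02 -9.975e-01 -1.500e-03]
 [-4.000e-04  1.500e-03 -1.000e+00]]
```

```bash
cat > arc.py <<'E'
from h import *
import sys
# arc.py cx cy step n : rows of dx,dy in tool axes from the present pose; reports tangential/radial force
cx,cy,step,n=[float(v) for v in sys.argv[1:5]]
st=env.read_state(); R=st["tool_rot"]; p=st["position"]; C=np.array([cx,cy])
r=p[:2]-C; a=np.arctan2(r[1],r[0]); F=st["contact_force"][:2]
er=r/np.linalg.norm(r); et=np.array([er[1],-er[0]])
print(f"t {st['time']:.2f} ang {np.degrees(a):.1f} r {1e3*np.linalg.norm(r):.2f} Ftan(back) {-F@et:.1f} Frad {F@er:.1f} z {p[2]:.4f} Fz {st['contact_force'][2]:.1f} w {st['width']:.4f}")
# path keeps nominal radius 50
for i in range(1,int(n)+1):
    b=a-np.radians(step*i); w=C+.05*np.array([np.cos(b),np.sin(b)])-p[:2]
    d=R.T@np.array([w[0],w[1],.212-p[2]]); print([round(float(x),4) for x in d[:2]],end=" ")
print()
E
python3 arc.py .6636 .0192 6 6
```

```text
t 13.53 ang 137.3 r 49.58 Ftan(back) 1.6 Frad 0.2 z 0.2123 Fz 2.0 w 0.0192
[0.0032, -0.0042] [0.007, -0.0077] [0.0112, -0.0108] [0.0158, -0.0134] [0.0205, -0.0156] [0.0255, -0.0172]
```

Request:
{"op": "drive_tool", "data": {"targets": [[0,0,0,0.0032,-0.0042,0,0],[0,0,0,0.007,-0.0077,0,0],[0,0,0,0.0112,-0.0108,0,0],[0,0,0,0.0158,-0.0134,0,0],[0,0,0,0.0205,-0.0156,0,0],[0,0,0,0.0255,-0.0172,0,0]]}}

```text
time: 14.03
position: [0.6532, 0.0679, 0.2123]
tool_rot: [[0.998, -0.07, -0.003], [-0.07, -0.998, -0.002], [-0.003, 0.002, -1.0]]
contact_force: [-6.5, -7.7, 6.3]
width: 0.0194
```

```bash
python3 arc.py .6636 .0192 10 8
```

```text
t 14.03 ang 102.1 r 49.78 Ftan(back) 8.0 Frad -6.2 z 0.2123 Fz 6.3 w 0.0194
[0.0085, -0.0019] [0.0172, -0.0021] [0.0258, -0.0007] [0.0341, 0.0021] [0.0417, 0.0063] [0.0485, 0.0118] [0.0542, 0.0183] [0.0587, 0.0258]
```

```bash
sed -i 's/-p\[:2\]$/-p[:2]+F\/15000/' arc.py; sed -i 's/np.sin(b)\])-p\[:2\]/np.sin(b)])-p[:2]+F\/15000/' arc.py; grep -n 15000 arc.py; python3 arc.py .6636 .0188 10 12
```

```text
11:    b=a-np.radians(step*i); w=C+.05*np.array([np.cos(b),np.sin(b)])-p[:2]+F/15000+F/15000
t 14.03 ang 102.0 r 50.17 Ftan(back) 8.0 Frad -6.2 z 0.2123 Fz 6.3 w 0.0194
[0.0078, -0.0004] [0.0165, -0.0006] [0.0251, 0.0008] [0.0334, 0.0036] [0.041, 0.0078] [0.0478, 0.0133] [0.0535, 0.0199] [0.058, 0.0274] [0.0611, 0.0355] [0.0628, 0.0441] [0.0629, 0.0528] [0.0616, 0.0614]
```

```bash
sed -i 's/+F\/15000+F\/15000/+F\/15000/' arc.py; python3 arc.py .6636 .0188 10 12
```

```text
t 14.03 ang 102.0 r 50.17 Ftan(back) 8.0 Frad -6.2 z 0.2123 Fz 6.3 w 0.0194
[0.0082, -0.001] [0.0169, -0.0011] [0.0255, 0.0002] [0.0338, 0.0031] [0.0414, 0.0073] [0.0482, 0.0128] [0.0539, 0.0194] [0.0584, 0.0268] [0.0615, 0.035] [0.0632, 0.0435] [0.0633, 0.0522] [0.062, 0.0608]
```

Request:
{"op": "drive_tool", "data": {"targets": [[0,0,0,0.0082,-0.001,0,0],[0,0,0,0.0169,-0.0011,0,0],[0,0,0,0.0255,0.0002,0,0],[0,0,0,0.0338,0.0031,0,0],[0,0,0,0.0414,0.0073,0,0],[0,0,0,0.0482,0.0128,0,0],[0,0,0,0.0539,0.0194,0,0],[0,0,0,0.0584,0.0268,0,0]]}}

```text
time: 14.7
position: [0.7097, 0.0393, 0.2123]
tool_rot: [[0.998, -0.069, -0.003], [-0.069, -0.998, 0.002], [-0.003, -0.002, -1.0]]
contact_force: [-7.0, 5.9, 5.9]
width: 0.0194
```

```bash
python3 arc.py .6636 .0188 10 12
```

```text
t 14.70 ang 23.9 r 50.47 Ftan(back) 8.2 Frad -4.0 z 0.2123 Fz 5.9 w 0.0194
[0.0025, 0.0079] [0.0044, 0.0164] [0.0049, 0.0251] [0.0038, 0.0337] [0.0012, 0.0421] [-0.0027, 0.0498] [-0.008, 0.0568] [-0.0144, 0.0627] [-0.0217, 0.0675] [-0.0297, 0.0708] [-0.0382, 0.0728] [-0.0469, 0.0732]
```

Request:
{"op": "drive_tool", "data": {"targets": [[0,0,0,0.0025,0.0079,0,0],[0,0,0,0.0044,0.0164,0,0],[0,0,0,0.0049,0.0251,0,0],[0,0,0,0.0038,0.0337,0,0],[0,0,0,0.0012,0.0421,0,0],[0,0,0,-0.0027,0.0498,0,0],[0,0,0,-0.008,0.0568,0,0],[0,0,0,-0.0144,0.0627,0,0],[0,0,0,-0.0217,0.0675,0,0]]}}

```text
time: 15.45
position: [0.6845, -0.0269, 0.2124]
tool_rot: [[0.998, -0.07, 0.002], [-0.07, -0.998, 0.002], [0.002, -0.002, -1.0]]
contact_force: [5.5, 8.2, 1.9]
width: 0.0191
```

```bash
python3 arc.py .6636 .0188 7.5 6
```

```text
t 15.45 ang -65.5 r 50.19 Ftan(back) 8.4 Frad -5.2 z 0.2124 Fz 1.9 w 0.0191
[-0.0057, 0.002] [-0.0119, 0.004] [-0.0184, 0.0051] [-0.0249, 0.0053] [-0.0314, 0.0047] [-0.0378, 0.0033]
```

Request:
{"op": "drive_tool", "data": {"targets": [[0,0,0,-0.0057,0.002,0,0],[0,0,0,-0.0119,0.004,0,0],[0,0,0,-0.0184,0.0051,0,0],[0,0,0,-0.0249,0.0053,0,0]]}}

```text
time: 15.78
position: [0.6595, -0.031, 0.2124]
tool_rot: [[0.998, -0.07, 0.003], [-0.07, -0.998, 0.001], [0.003, -0.001, -1.0]]
contact_force: [8.3, 2.1, -1.3]
width: 0.019
```

```bash
python3 arc.py .6636 .0188 7.5 6
```

```text
t 15.78 ang -94.7 r 49.97 Ftan(back) 8.1 Frad -2.7 z 0.2124 Fz -1.3 w 0.0190
[-0.006, -0.0006] [-0.0124, -0.002] [-0.0185, -0.0042] [-0.0244, -0.0071] [-0.0298, -0.0108] [-0.0346, -0.0152]
```

Request:
{"op": "drive_tool", "data": {"targets": [[0,0,0,-0.006,-0.0006,0,0],[0,0,0,-0.0124,-0.002,0,0],[0,0,0,-0.0185,-0.0042,0,0],[0,0,0,-0.0244,-0.0071,0,0]]}}

```text
time: 16.12
position: [0.6358, -0.0226, 0.2124]
tool_rot: [[0.998, -0.07, 0.003], [-0.07, -0.998, -0.0], [0.003, 0.0, -1.0]]
contact_force: [10.6, 1.1, -3.4]
width: 0.019
```

```bash
python3 arc.py .6636 .0188 7.5 6
```

```text
t 16.12 ang -123.9 r 49.87 Ftan(back) 8.2 Frad -6.9 z 0.2124 Fz -3.4 w 0.0190
[-0.0048, -0.0036] [-0.0097, -0.0079] [-0.0141, -0.0129] [-0.0177, -0.0183] [-0.0206, -0.0241] [-0.0227, -0.0303]
```

Request:
{"op": "drive_tool", "data": {"targets": [[0,0,0,-0.0048,-0.0036,0,0],[0,0,0,-0.0097,-0.0079,0,0],[0,0,0,-0.0141,-0.0129,0,0],[0,0,0,-0.0177,-0.0183,0,0],[0,0,0,-0.0206,-0.0241,0,0]]}}

```text
time: 16.53
position: [0.6167, 0.0022, 0.2124]
tool_rot: [[0.998, -0.07, 0.002], [-0.07, -0.998, -0.002], [0.002, 0.002, -1.0]]
contact_force: [8.3, -6.6, -1.4]
width: 0.0189
```

```bash
python3 arc.py .6636 .0188 7.5 6
```

```text
t 16.53 ang -160.6 r 49.77 Ftan(back) 9.0 Frad -5.6 z 0.2124 Fz -1.4 w 0.0189
[-0.0018, -0.0057] [-0.0032, -0.0121] [-0.0038, -0.0186] [-0.0034, -0.0251] [-0.0023, -0.0315] [-0.0003, -0.0378]
```

Request:
{"op": "drive_tool", "data": {"targets": [[0,0,0,-0.0018,-0.0057,0,0],[0,0,0,-0.0032,-0.0121,0,0],[0,0,0,-0.0038,-0.0186,0,0],[0,0,0,-0.0034,-0.0251,0,0],[0,0,0,-0.0023,-0.0315,0,0]]}}

```text
time: 16.95
position: [0.616, 0.0335, 0.2123]
tool_rot: [[0.998, -0.07, -0.0], [-0.07, -0.998, -0.002], [0.0, 0.002, -1.0]]
contact_force: [1.7, -9.4, 0.6]
width: 0.0194
```

```bash
python3 arc.py .6636 .0188 7.5 6
```

```text
t 16.95 ang 162.8 r 49.82 Ftan(back) 8.5 Frad -4.4 z 0.2123 Fz 0.6 w 0.0194
[0.0019, -0.0057] [0.0046, -0.0116] [0.008, -0.0172] [0.0122, -0.0222] [0.017, -0.0267] [0.0223, -0.0305]
```

Still free, about 334° turned.

Request:
{"op": "drive_tool", "data": {"targets": [[0,0,0,0.0019,-0.0057,0,0],[0,0,0,0.0046,-0.0116,0,0],[0,0,0,0.008,-0.0172,0,0],[0,0,0,0.0122,-0.0222,0,0],[0,0,0,0.017,-0.0267,0,0]]}}

```text
time: 17.37
position: [0.6342, 0.0591, 0.2123]
tool_rot: [[0.998, -0.07, -0.002], [-0.07, -0.998, -0.002], [-0.002, 0.002, -1.0]]
contact_force: [-5.0, -7.5, 4.5]
width: 0.0187
```

```bash
python3 arc.py .6636 .0188 7.5 6
```

```text
t 17.37 ang 126.1 r 49.94 Ftan(back) 8.4 Frad -3.1 z 0.2123 Fz 4.5 w 0.0187
[0.0049, -0.0034] [0.0107, -0.0066] [0.0167, -0.009] [0.0231, -0.0105] [0.0296, -0.0113] [0.0361, -0.0111]
```

Request:
{"op": "drive_tool", "data": {"targets": [[0,0,0,0.0049,-0.0034,0,0],[0,0,0,0.0107,-0.0066,0,0],[0,0,0,0.0167,-0.009,0,0],[0,0,0,0.0231,-0.0105,0,0],[0,0,0,0.0296,-0.0113,0,0]]}}

```text
time: 17.78
position: [0.6641, 0.069, 0.2123]
tool_rot: [[0.998, -0.07, -0.004], [-0.07, -0.998, -0.001], [-0.004, 0.001, -1.0]]
contact_force: [-7.7, -4.4, 6.5]
width: 0.019
```

```bash
python3 arc.py .6636 .0188 7.5 6
```

```text
t 17.78 ang 89.4 r 50.21 Ftan(back) 7.6 Frad -4.5 z 0.2123 Fz 6.5 w 0.0190
[0.0061, 0.0006] [0.0125, 0.0015] [0.0189, 0.0032] [0.0249, 0.0057] [0.0305, 0.009] [0.0357, 0.013]
```

Request:
{"op": "drive_tool", "data": {"targets": [[0,0,0,0.0061,0.0006,0,0],[0,0,0,0.0125,0.0015,0,0],[0,0,0,0.0189,0.0032,0,0],[0,0,0,0.0249,0.0057,0,0],[0,0,0,0.0305,0.009,0,0]]}}

```text
time: 18.2
position: [0.694, 0.059, 0.2123]
tool_rot: [[0.998, -0.07, -0.003], [-0.07, -0.998, 0.001], [-0.003, -0.001, -1.0]]
contact_force: [-7.6, 3.5, 6.6]
width: 0.0194
```

```bash
python3 arc.py .6636 .0188 7.5 6
```

```text
t 18.20 ang 52.9 r 50.37 Ftan(back) 8.2 Frad -1.8 z 0.2123 Fz 6.6 w 0.0194
[0.0045, 0.004] [0.0092, 0.0086] [0.0132, 0.0138] [0.0166, 0.0194] [0.0191, 0.0254] [0.0209, 0.0317]
```

Request:
{"op": "drive_tool", "data": {"targets": [[0,0,0,0.0045,0.004,0,0],[0,0,0,0.0092,0.0086,0,0],[0,0,0,0.0132,0.0138,0,0],[0,0,0,0.0166,0.0194,0,0],[0,0,0,0.0191,0.0254,0,0]]}}

```text
time: 18.62
position: [0.7119, 0.033, 0.2124]
tool_rot: [[0.998, -0.069, -0.001], [-0.069, -0.998, 0.003], [-0.001, -0.003, -1.0]]
contact_force: [-3.0, 8.2, 4.0]
width: 0.0189
```

```bash
python3 arc.py .6636 .0188 7.5 6
```

```text
t 18.62 ang 16.4 r 50.39 Ftan(back) 8.7 Frad -0.6 z 0.2124 Fz 4.0 w 0.0189
[0.0013, 0.0059] [0.0023, 0.0123] [0.0025, 0.0189] [0.0018, 0.0254] [0.0003, 0.0317] [-0.002, 0.0378]
```

Still free, about 481° turned.

Request:
{"op": "drive_tool", "data": {"targets": [[0,0,0,0.0013,0.0059,0,0],[0,0,0,0.0023,0.0123,0,0],[0,0,0,0.0025,0.0189,0,0],[0,0,0,0.0018,0.0254,0,0],[0,0,0,0.0003,0.0317,0,0]]}}

```text
time: 19.03
position: [0.7107, 0.0011, 0.2124]
tool_rot: [[0.998, -0.07, 0.001], [-0.07, -0.998, 0.002], [0.001, -0.003, -1.0]]
contact_force: [2.9, 7.9, 2.3]
width: 0.0195
```

```bash
python3 arc.py .6636 .0188 7.5 6
```

```text
t 19.03 ang -20.6 r 50.29 Ftan(back) 8.4 Frad -0.1 z 0.2124 Fz 2.3 w 0.0195
[-0.0024, 0.0055] [-0.0055, 0.0113] [-0.0092, 0.0166] [-0.0137, 0.0214] [-0.0187, 0.0256] [-0.0243, 0.0291]
```

Request:
{"op": "drive_tool", "data": {"targets": [[0,0,0,-0.0024,0.0055,0,0],[0,0,0,-0.0055,0.0113,0,0],[0,0,0,-0.0092,0.0166,0,0],[0,0,0,-0.0137,0.0214,0,0],[0,0,0,-0.0187,0.0256,0,0]]}}

```text
time: 19.45
position: [0.6904, -0.0236, 0.2124]
tool_rot: [[0.998, -0.07, 0.002], [-0.07, -0.998, 0.002], [0.002, -0.002, -1.0]]
contact_force: [5.9, 7.0, 0.8]
width: 0.019
```

```bash
python3 arc.py .6636 .0188 7.5 6
```

```text
t 19.45 ang -57.7 r 50.16 Ftan(back) 8.7 Frad -2.7 z 0.2124 Fz 0.8 w 0.0190
[-0.0053, 0.0029] [-0.0112, 0.0057] [-0.0174, 0.0076] [-0.0239, 0.0088] [-0.0304, 0.0091] [-0.0369, 0.0085]
```

Request:
{"op": "drive_tool", "data": {"targets": [[0,0,0,-0.0053,0.0029,0,0],[0,0,0,-0.0112,0.0057,0,0],[0,0,0,-0.0174,0.0076,0,0],[0,0,0,-0.0239,0.0088,0,0]]}}

```text
time: 19.78
position: [0.6661, -0.0311, 0.2124]
tool_rot: [[0.998, -0.07, 0.003], [-0.07, -0.998, 0.001], [0.003, -0.001, -1.0]]
contact_force: [8.9, 3.5, -0.7]
width: 0.0192
```

```bash
python3 arc.py .6636 .0188 7.5 6
```

```text
t 19.78 ang -87.2 r 50.01 Ftan(back) 9.1 Frad -3.1 z 0.2124 Fz -0.7 w 0.0192
[-0.006, 0.0001] [-0.0125, -0.0004] [-0.0189, -0.0018] [-0.025, -0.0039] [-0.0309, -0.0069] [-0.0363, -0.0106]
```

Request:
{"op": "drive_tool", "data": {"targets": [[0,0,0,-0.006,0.0001,0,0],[0,0,0,-0.0125,-0.0004,0,0],[0,0,0,-0.0189,-0.0018,0,0],[0,0,0,-0.025,-0.0039,0,0]]}}

```text
time: 20.12
position: [0.6421, -0.0262, 0.2124]
tool_rot: [[0.998, -0.07, 0.005], [-0.07, -0.998, -0.001], [0.005, 0.0, -1.0]]
contact_force: [15.0, -1.7, -5.0]
width: 0.0194
```

```bash
python3 arc.py .6636 .0188 7.5 6
```

```text
t 20.12 ang -115.6 r 49.90 Ftan(back) 14.3 Frad -4.9 z 0.2124 Fz -5.0 w 0.0194
[-0.0049, -0.0027] [-0.0104, -0.0062] [-0.0154, -0.0104] [-0.0198, -0.0153] [-0.0236, -0.0206] [-0.0265, -0.0265]
```

Contact felt: the tangential force stepped from 9 to 14.3 N between -87° and -116°, so touch came at about -97°. About 160° more takes it to half a turn.

```bash
python3 arc.py .6636 .0188 8 10
```

```text
t 20.12 ang -115.6 r 49.90 Ftan(back) 14.3 Frad -4.9 z 0.2124 Fz -5.0 w 0.0194
[-0.0053, -0.0029] [-0.0111, -0.0067] [-0.0164, -0.0113] [-0.0209, -0.0167] [-0.0246, -0.0225] [-0.0275, -0.0289] [-0.0295, -0.0356] [-0.0305, -0.0425] [-0.0306, -0.0495] [-0.0297, -0.0564]
```

Request:
{"op": "drive_tool", "data": {"targets": [[0,0,0,-0.0053,-0.0029,0,0],[0,0,0,-0.0111,-0.0067,0,0],[0,0,0,-0.0164,-0.0113,0,0],[0,0,0,-0.0209,-0.0167,0,0],[0,0,0,-0.0246,-0.0225,0,0],[0,0,0,-0.0275,-0.0289,0,0],[0,0,0,-0.0295,-0.0356,0,0],[0,0,0,-0.0305,-0.0425,0,0],[0,0,0,-0.0306,-0.0495,0,0],[0,0,0,-0.0297,-0.0564,0,0]]}}

```text
time: 20.95
position: [0.6151, 0.0304, 0.2124]
tool_rot: [[0.998, -0.071, 0.0], [-0.071, -0.998, -0.004], [0.001, 0.004, -1.0]]
contact_force: [1.5, -15.4, 0.9]
width: 0.0188
```

```bash
python3 arc.py .6636 .0188 8 10
```

```text
t 20.95 ang 166.6 r 49.82 Ftan(back) 14.6 Frad -5.1 z 0.2124 Fz 0.9 w 0.0188
[0.0016, -0.0058] [0.0041, -0.0123] [0.0076, -0.0184] [0.0118, -0.0239] [0.0168, -0.0288] [0.0224, -0.033] [0.0285, -0.0363] [0.035, -0.0388] [0.0418, -0.0403] [0.0488, -0.0409]
```

Request:
{"op": "drive_tool", "data": {"targets": [[0,0,0,0.0016,-0.0058,0,0],[0,0,0,0.0041,-0.0123,0,0],[0,0,0,0.0076,-0.0184,0,0],[0,0,0,0.0118,-0.0239,0,0],[0,0,0,0.0168,-0.0288,0,0],[0,0,0,0.0224,-0.033,0,0],[0,0,0,0.0285,-0.0363,0,0],[0,0,0,0.035,-0.0388,0,0],[0,0,0,0.0418,-0.0403,0,0],[0,0,0,0.0488,-0.0409,0,0]]}}

```text
time: 21.78
position: [0.6646, 0.0691, 0.2123]
tool_rot: [[0.998, -0.07, -0.007], [-0.07, -0.998, -0.002], [-0.006, 0.002, -1.0]]
contact_force: [-15.4, -5.6, 11.0]
width: 0.0187
```

```bash
python3 arc.py .6636 .0188 1 1
```

```text
t 21.78 ang 88.8 r 50.27 Ftan(back) 15.2 Frad -5.9 z 0.2123 Fz 11.0 w 0.0187
[-0.0001, 0.0007]
```

Request:
{"op": "drive_tool", "data": {"targets": [[0,0,0,0,0,0,0],[0,0,0,0,0,0,0],[0,0,0,0,0,0,0],[0,0,0,0,0,0,0],[0,0,0,0,0,0,0],[0,0,0,0,0,0,0]]}}

```text
time: 22.28
position: [0.6655, 0.069, 0.2123]
tool_rot: [[0.998, -0.07, -0.003], [-0.07, -0.998, -0.001], [-0.003, 0.002, -1.0]]
contact_force: [-6.0, -5.6, 6.3]
width: 0.0189
```

```bash
python3 arc.py .6636 .0188 1 1
```

```text
t 22.28 ang 87.8 r 50.26 Ftan(back) 5.8 Frad -5.8 z 0.2123 Fz 6.3 w 0.0189
[0.0005, 0.0006]
```

Now about 175° past contact. The moving force is about 6.7 N above free, as expected for half a turn. Releasing and rising.

Request:
{"op": "drive_tool", "data": {"targets": [[0,0,0,0,0,0,0.4],[0,0,0,0,0,0,0.4],[0,0,0,0,0,0,0.4],[0,0,0,0,0,0,0.4],[0,0,0,0,0,-0.03,0.5],[0,0,0,0,0,-0.07,0.5],[0,0,0,0,0,-0.1,0.5],[0,0,0,-0.04,0,-0.1,0.5],[0,0,0,-0.08,0,-0.1,0.5],[0,0,0,-0.12,0,-0.1,0.5],[0,0,0,-0.16,0,-0.1,0.5],[0,0,0,-0.16,0,-0.1,0.5]]}}

```text
time: 23.28
position: [0.5006, 0.0817, 0.3112]
tool_rot: [[0.998, -0.069, -0.006], [-0.069, -0.998, 0.0], [-0.006, 0.0, -1.0]]
contact_force: [-0.5, -0.6, 0.8]
width: 0.0464
```

Run:
```python
from h import *
s=viewer.snapshot('top');q=viewer.snapshot('side')
a=q['img'][160:330,180:400]; b=s['img'][130:280,230:430]
cv2.imwrite('pics/c8.png',cv2.cvtColor(np.hstack([cv2.resize(a,(400,309),interpolation=2),cv2.resize(b,(400,300),interpolation=2)[:300]] if 0 else [cv2.resize(a,(400,300),interpolation=2),cv2.resize(b,(400,300),interpolation=2)]),cv2.COLOR_RGB2BGR))
red=lambda r,g,b:(r>130)&(g<70)&(b<70)
k=blob(s,red,(270,170,335,225)); P=plane(s,[k.mean(0)],.224)[0]; print("knob",P,np.degrees(np.arctan2(P[1]-.0195,P[0]-.6644)))
print(env.read_state()['contact_force'],env.read_state()['time'])
```

```text
knob [0.66665176 0.07025257 0.224     ] 87.4595988569932
[ 0.18353989  0.61218435 -0.4472687 ] 23.3833
```

View pics/c8.png

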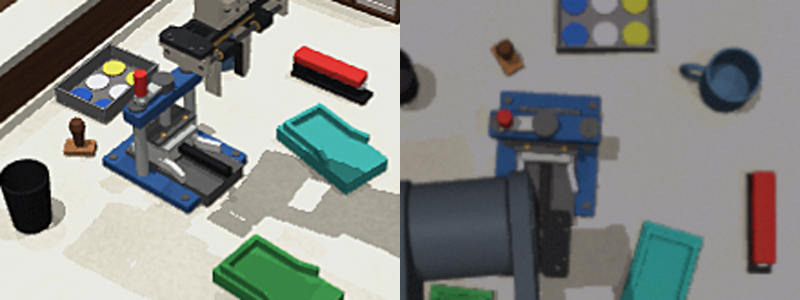

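The plate is down on the die (left half, (180,140)). The handle is straight in the bed, the knob stayed at 87.5° and the bystanders stand as before. Handing in.

```bash
python3 -c "
from plant import env
print(env.finish_job())"
```

```text
the job is handed in; nothing more can be done
None
```

I loaded the badge die into the blue press, slid it home and wound the plate about 175° past contact. I then let go and handed the job in at about 23.4 s. No verdict is reported.

- **Die home:** the push force rose to about 11 N at the back stop, 2 mm further in than the camera estimate. I did not measure the die's final position, because the plate hides the block. The last picture shows the handle straight in the bed and the plate down on the die.
- **Contact:** the force at the knob was 8 to 9 N while turning freely. It stepped to 14.3 N within one 28° interval, about 590° from the start, so contact is known to about ±10°.
- **Half a turn:** at the end the moving force was 15.2 N, about 6.7 N above free, as expected for half a turn. With the hand held still it was 5.8 N, inside the 4 to 7 N given. That is lower than my own rough estimate of 7.3 N, and I did not adjust for it.
- **After release:** the knob stayed at 87.5° (87.8° when I let go), the tool force was about 0 N, and the bystanders in the last picture looked undisturbed. The tape dispenser and note block were not in it.

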